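# Transfer the inspection kit to the bench rack in reverse order

## Robot

A 6-joint arm with a two-finger parallel gripper is mounted at the origin on a cart in front of the work surface, level with it; the furniture and walls round the work are solid. World frame = base frame: x ahead of the robot, y to its left, z up, the work surface at z = 0. Lengths are in m, angles in rad, forces in N, time in s.
With the tool pointing down it reaches from about 0.25 to 0.8 m from the base axis. Payload 8.5 kg.
Tool frame: the origin (TCP) lies on the centre line of the jaws, within the pads' length; the fingertips stand 25 mm ahead of it and the grasp point (between the pads) lies 6 mm ahead of it; z points along the fingers, y is the line along which they close (so a half turn about z gives the same grasp; the last joint's range is limited). The gripper opens to 85 mm and grips with 20 to 120 N. Pads are 22 mm wide; open, the fingers measure 114 mm over their backs; the gripper's body (76 mm by 85 mm) begins 54 mm behind the grasp point. The pads swing forward as they close: fully open they stand 13 mm farther back than shut.
Start: joints at [1.342, 0.238, -0.013, 1.319, 0, 1.571], TCP at [0.119, 0.511, 0.236] pointing down, gripper open.
Joint ranges: [-2.66, 2.66], [-1.03, 1.9], [-1.14, 1.46], [-1.82, 2.27], [-1.45, 1.34], [-3.14, 3.14]. Speed limits (rad/s): [2.22, 2.22, 2.79, 3.14, 3.14, 3.14].

## Interface

Orientations are given as [roll, pitch, yaw] about the fixed x, y, z axes, in that order (R = Rz(yaw) Ry(pitch) Rx(roll)).
In Python, from plant import robot gives the robot as it stands.
- The arm moves only by the tool jog_arm, never from a script. Its argument "plan" is a list of rows, each a list of 7 numbers: the opening, from 0 (shut) to 1 (fully open), then the shift along the tool's x, y, z in m, then the turn, a rotation vector about the tool's x, y, z in rad. In form: [[hand, tx, ty, tz, rx, ry, rz], ...]. A call has exactly 10 rows; each row is the pose to reach, as a shift and turn from the pose commanded when the call began, along the tool's axes at that moment; what a row does not reach only later rows make up. A row lasts 1/10 s, in which the tool goes at most 50 mm and 8.59 degrees, less where a joint would pass 70% of its speed; a pose out of reach is approached as far as the arm can. A call with a gripper value outside its range is refused whole. The fingers move at their own pace and stop on an object; "force" is the grip in N (left out, the last holds). Time passes only in rows, so rows that repeat a pose let the fingers close, or fill a call up. It gives the time, the measured TCP pose, the force, the opening and the grip force at its end, in the units of the state.
- robot.state(): the state, without advancing time (a new reading comes with each control period).
- robot.camera(name): name is "side" or "top"; returns a dict with "frame" (384x512x3 uint8, red, green, blue), "fx", "fy", "cx", "cy" (pixels), "R" (3x3) and "t" (3): a world point X has camera coordinates R X + t. Camera axes: x right, y down, z forward; pixel columns grow to the right and rows downward; lengths in m; the calibration is good to about 2 mm. A picture is of the moment at which its call begins. There is no depth.
- robot.job_done(): hands the job in; it is judged then, once.
The state is a dict: "time_s": time; "joints": joint angles; "qvel": joint speeds; "tau": joint torques, N m; "tcp_pos": TCP position; "orientation": TCP orientation; "force": force on the tool from outside, world axes, zero at the start; "ft_torque": the same for the moment, N m; "grip_width": opening from 0.0 (shut) to 1.0 (fully open); "grasp_force": force on a finger pad.
Only numpy, scipy, OpenCV 4.12 (cv2) and the standard library are available. Lean on these libraries where they do the work, as an engineer would, in place of code of your own. Each camera call takes 0.05 s, during which the arm holds its last target. There are 200 camera calls.

## Task

The kit for the next inspection was put away in the grey storage rack in the wrong order: move all four containers to the empty aluminium bench rack in reverse order, so that the one nearest the handle of the storage rack ends farthest from the handle of the bench rack, the second from the handle becomes the second from the far end, and so on. Stand each one upright in the middle of the round pad of its own pocket, and do not tip any over on the way.

Things in the scene. Friction and masses are not known exactly. Their poses are not given: they have to be found in the camera images.
- objective_can_mid (a point): screw can for a microscope objective: clear, see-through round body, wide black lid; diameter 39, height 67, straight-sided, grip it anywhere from 15 to 60 above its foot. This point is on its axis, half-way up (33.5 above its foot); z points up along it.
- dropper_bottle_mid (a point): amber dropper bottle: round body of diameter 28 up to 49 above its foot, then a narrow neck and a slim black rubber bulb; height 79; grip the body, 15 to 45 above its foot. This point is on its axis, half-way up (39.5 above its foot); z points up along it.
- specimen_pot_mid (a point): squat pot, milky body and broad white screw lid; diameter 47, height 43; grip it round the side, at half height or higher. This point is on its axis, half-way up (21.5 above its foot); z points up along it.
- specimen_vial_mid (a point): slim clear glass vial with a white screw cap; body diameter 22 up to 38 above its foot, cap 18; height 47; grip the body at half height or a little higher. This point is on its axis, half-way up (23.5 above its foot); z points up along it.
- can_coaster: thin cork disc, diameter 52, 3 thick, fixed in one pocket of the storage rack; at the start the objective can stands on it, so it marks the pocket that this one came from. Origin: centre of its underside.
- dropper_coaster: thin cork disc, diameter 41, 3 thick, fixed in one pocket of the storage rack; at the start the dropper bottle stands on it, so it marks the pocket that this one came from. Origin: centre of its underside.
- pot_coaster: thin cork disc, diameter 60, 3 thick, fixed in one pocket of the storage rack; at the start the specimen pot stands on it, so it marks the pocket that this one came from. Origin: centre of its underside.
- vial_coaster: thin cork disc, diameter 35, 3 thick, fixed in one pocket of the storage rack; at the start the specimen vial stands on it, so it marks the pocket that this one came from. Origin: centre of its underside.
- storage_rack: Grey plastic rack, full at the start: fixed plate 80 x 334 x 10, four pockets in a row between 3 mm dividers (tops 31 above the worktop), long sides open; steel loop handle 46 high at one end. Origin: at worktop level, mid-row; y along the row towards the handle, x across, z up. Pocket centres: y = 108 (at handle), 36, -36, -108 mm. Containers' feet 13 above the worktop.
- bench_rack: Aluminium rack, empty at the start: fixed plate 80 x 334 x 10, four pockets in a row between 3 mm dividers (tops 31 above the worktop), long sides open; steel loop handle 46 high at one end. Origin: at worktop level, mid-row; y along the row towards the handle, x across, z up. Pocket centres: y = 108 (at handle), 36, -36, -108 mm. Each has a grey round pad, 56 wide, top 13 above the worktop.
Not all that is in view belongs to the job. Leave any turquoise look-alike of the part that bears objective_can_mid alone. Leave any red look-alike of the part that bears specimen_pot_mid alone.

How it is judged:
By the outcome, as a careful person would: the job done as asked, in the order asked, and still so for the second after the job is handed in, with the robot touching nothing.
It also fails if it takes over 112 s, if anything falls off the work surface, if the arm or the gripper's body presses on something with over 40 N, if the wrist force passes 120 N, or if a joint passes its speed limit or range.

## Working session

There is one attempt and no reset: what is moved stays moved. The work goes in short steps, Python scripts to look and compute and a tool call to move; the robot and the scene stay as the last step left them, time stands still between calls to the robot, and variables do not carry over. Pictures are saved under pics/ and viewed, at most 15 in all, crops included, and the job is handed in when it is done.

Besides the shell and the picture viewer there is one more tool, called after ">>>" as name(argument=value, ...), one argument or row to a line, values as JSON. jog_arm: Moves the arm, as the interface text tells. Its arguments: {"type":"object","properties":{"plan":{"type":"array","items":{"type":"array","items":{"type":"number"}}},"force":{"type":"number"}},"required":["plan"]}

```bash
ls; mkdir -p pics; python3 - <<'E'
from plant import robot
import cv2,numpy as np
for n in("side","top"):
    c=robot.camera(n);cv2.imwrite(f"pics/{n}0.png",c["frame"][:,:,::-1]);print(n,c["fx"],c["fy"],c["cx"],c["cy"],np.round(c["R"],3).tolist(),np.round(c["t"],3),"pos",np.round(-c["R"].T@c["t"],3))
print(robot.state())
E
```

```text
pics
side 349.6529014208446 349.6529014208446 252.38782401898146 189.48349263344932 [[0.89, -0.456, -0.008], [-0.242, -0.457, -0.856], [0.387, 0.763, -0.517]] [-0.451  0.204  0.66 ] pos [ 0.196 -0.617  0.513]
top 400.0508961530945 400.0508961530945 249.075981688594 190.95733144985053 [[-0.02, -1.0, -0.009], [-0.989, 0.021, -0.148], [0.148, 0.006, -0.989]] [0.039 0.513 0.965] pos [0.366 0.022 1.031]
{'time_s': 0.1, 'joints': array([ 1.34199850e+00,  2.38711468e-01, -1.41834701e-02,  1.31919219e+00,
        1.87478457e-05,  1.57079700e+00]), 'qvel': array([ 0.00153072, -0.00101677,  0.00296244,  0.00071025, -0.00050174,
       -0.00043442]), 'tau': array([ 1.54446866e-04, -5.39720285e+01,  3.46995950e+01,  1.34118623e-02,
        7.31496834e-05, -8.96230887e-06]), 'tcp_pos': array([0.11898364, 0.51095711, 0.23524153]), 'orientation': array([-3.14030185e+00, -1.87469613e-05,  2.91279413e+00]), 'force': array([-0.42498018,  0.05946071, -0.44079441]), 'ft_torque': array([0.03593224, 0.00227126, 0.01217957]), 'grasp_force': 0.0, 'grip_width': 1.0000484299651962}
```

View pics/side0.png

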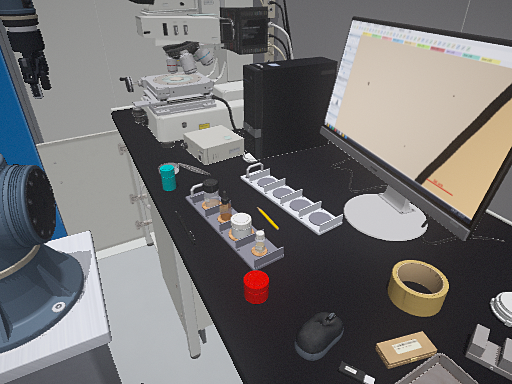

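View pics/top0.png

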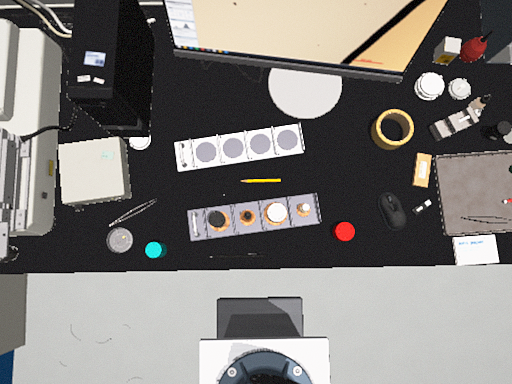

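The top view shows the storage rack on the near side with its handle at the left (195,224). Its containers are the can (218,219), dropper (247,216), pot (276,212) and vial (304,209). The bench rack's handle is also at the left (183,155), with pads at (206,152), (233,147), (260,143) and (287,139).

Look-alikes: a turquoise can at (154,250), a red pot at (344,231), a clear jar at (119,240) and white jars at (430,86). I choose the four in the grey rack and will check them in one crop.

```bash
cat > h.py <<'E'
import numpy as np,cv2
def save(n,c,f): np.savez(f"{f}.npz",**c)
def ray(c,u,v,z):
    d=c["R"].T@np.array([(u-c["cx"])/c["fx"],(v-c["cy"])/c["fy"],1.]);o=-c["R"].T@c["t"]
    return o+d*(z-o[2])/d[2]
def proj(c,X):
    p=c["R"]@np.asarray(X,float)+c["t"];return np.array([c["fx"]*p[0]/p[2]+c["cx"],c["fy"]*p[1]/p[2]+c["cy"]])
E
python3 - <<'E'
from plant import robot
from h import *
for n in("top","side"):
    c=robot.camera(n);np.savez(n+"0.npz",**c)
    f=c["frame"]
    x,y,w,h=(170,120,160,125) if n=="top" else (180,155,170,120)
    cv2.imwrite(f"pics/{n}crop.png",cv2.resize(f[y:y+h,x:x+w,::-1],None,fx=4.5,fy=4.5,interpolation=cv2.INTER_CUBIC))
c=dict(np.load("top0.npz"));f=c["frame"]
for u,v in((206,152),(233,147),(260,143),(287,139),(218,205),(276,212)):print(f[v,u],np.round(ray(c,u,v,.013),3))
E
```

```text
[187 182 191] [0.623 0.139 0.013]
[180 177 190] [0.635 0.068 0.013]
[184 180 193] [ 0.644 -0.003  0.013]
[184 181 194] [ 0.653 -0.074  0.013]
[17 10 14] [0.483 0.109 0.013]
[252 250 251] [ 0.462 -0.039  0.013]
```

View pics/topcrop.png

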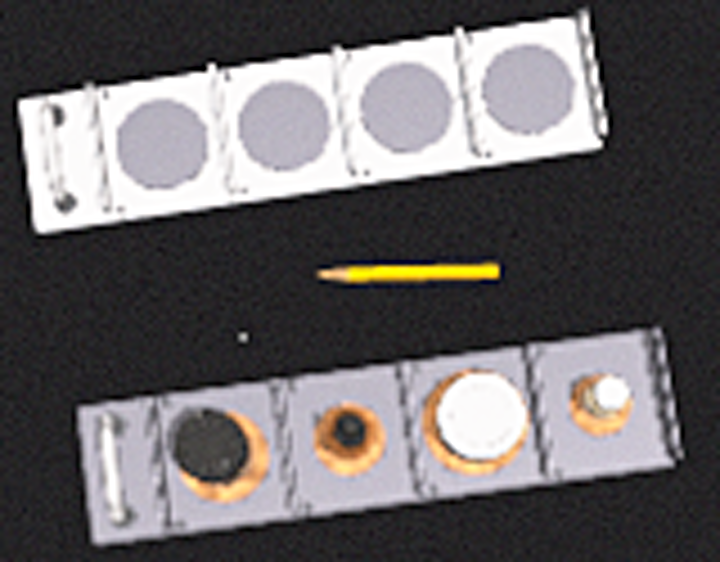

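View pics/sidecrop.png

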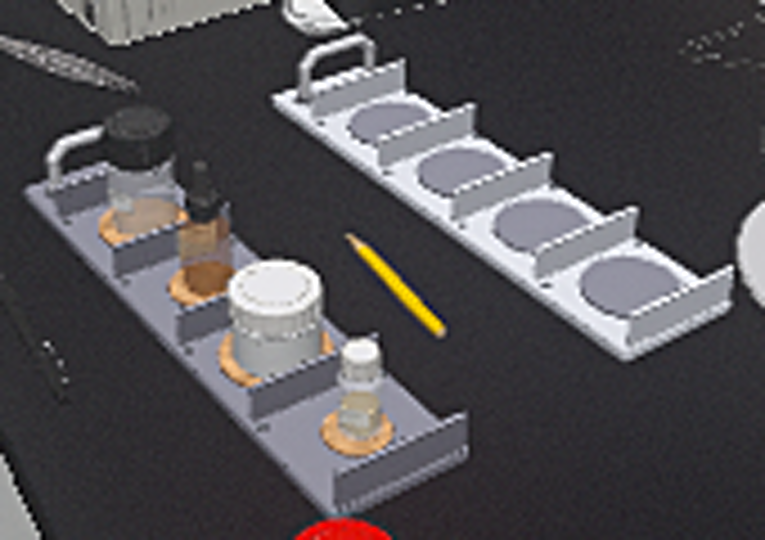

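The crops confirm the four: the black-lidded can next to the handle, then the dropper, pot and vial. Next I measure the lid tops in both views, and the pads.

```bash
python3 - <<'E'
from h import *
t=dict(np.load("top0.npz"));s=dict(np.load("side0.npz"))
r=lambda a:np.round(a*1000,1)
f=t["frame"].astype(int);hs=cv2.cvtColor(t["frame"],cv2.COLOR_RGB2HSV)
P=[]
m=((f.sum(2)<640)&(f.sum(2)>450)).astype(np.uint8)
for u,v in((206,152),(233,147),(260,143),(287,139)):
    w=m[v-13:v+14,u-13:u+14]; n,l,st,ce=cv2.connectedComponentsWithStats(w,connectivity=4);k=l[13,13]
    p=ray(t,u-13+ce[k][0],v-13+ce[k][1],.013);P.append(p);print("pad",r(p),st[k])
P=np.array(P);d=P[0]-P[3];print("spacing",np.linalg.norm(np.diff(P,axis=0),axis=1),"row ang",np.arctan2(d[1],d[0]), "mid",r(P.mean(0)))
# orange coasters: outline ellipse where visible -> enclosing circle
o=((hs[...,0]>5)&(hs[...,0]<22)&(hs[...,1]>70)&(hs[...,2]>70)).astype(np.uint8);o[:195]=0;o[245:]=0;o[:,:200]=0;o[:,320:]=0
T={"can":((216.2,218.9),(211.1,182.5),.080),"drop":((247.8,214.9),(224.4,191.7),.092),"pot":((277.1,212.2),(241.3,218.8),.056),"vial":((305.8,207.3),(260.2,232.8),.060)}
for k,(a,b,z) in T.items():
    x0=int(a[0]);mm=o.copy();mm[:,:x0-14]=0;mm[:,x0+14:]=0
    pts=cv2.findNonZero(mm);(c,rad)=cv2.minEnclosingCircle(pts);
    p=ray(t,*c,.013)
    print(k,"top",r(ray(t,*a,z)),"side",r(ray(s,*b,z)),"coaster",r(p),rad,rad*1.018/400*2000)
E
```

```text
pad [624.2 140.2  13. ] [  3   3  20  20 323]
pad [633.7  69.   13. ] [  3   4  21  20 322]
pad [643.2  -2.1  13. ] [  3   4  21  20 319]
pad [652.3 -73.2  13. ] [  3   4  21  20 323]
spacing [0.07175371 0.07174511 0.071694  ] row ang 1.7019290464161907 mid [638.4  33.5  13. ]
can top [442.4 107.6  80. ] side [444.1 100.1  80. ] coaster [441.8 105.9  13. ] 10.004424095153809 50.92251864433288
drop top [449.3  32.1  92. ] side [448.8  26.1  92. ] coaster [450.6  34.5  13. ] 7.875254154205322 40.08504364490509
pot top [457.6 -39.2  56. ] side [458.2 -42.5  56. ] coaster [458.9 -37.3  13. ] 11.772089004516602 59.919933032989505
vial top [ 467.7 -109.2   60. ] side [ 469.3 -110.4   60. ] coaster [ 466.6 -107.4   13. ] 6.810239315032959 34.664118113517766
```

>>> jog_arm(
  plan=[
    [1,-0.03,-0.034,0.005,0,0,0.08],
    [1,-0.06,-0.068,0.01,0,0,0.16],
    [1,-0.09,-0.102,0.015,0,0,0.24],
    [1,-0.12,-0.136,0.02,0,0,0.32],
    [1,-0.15,-0.17,0.025,0,0,0.4],
    [1,-0.18,-0.204,0.03,0,0,0.5],
    [1,-0.21,-0.238,0.035,0,0,0.6],
    [1,-0.24,-0.272,0.04,0,0,0.7],
    [1,-0.27,-0.306,0.045,0,0,0.8],
    [1,-0.3,-0.34,0.05,0,0,0.9],
  ],
  force=30,
)

```text
time_s: 1.2
tcp_pos: [0.3346, 0.1104, 0.1858]
orientation: [3.141, 0.0, 2.009]
force: [0.3, 0.5, -0.5]
grip_width: 1.001
grasp_force: 0.0
```

>>> jog_arm(
  plan=[
    [1,-0.04,0.004,0.01,0,0,0.06],
    [1,-0.08,0.008,0.02,0,0,0.12],
    [1,-0.12,0.012,0.03,0,0,0.18],
    [1,-0.16,0.016,0.04,0,0,0.24],
    [1,-0.2,0.02,0.05,0,0,0.3],
    [1,-0.24,0.024,0.054,0,0,0.318],
    [1,-0.256,0.026,0.056,0,0,0.318],
    [1,-0.256,0.026,0.056,0,0,0.318],
    [1,-0.256,0.026,0.056,0,0,0.318],
    [1,-0.256,0.026,0.056,0,0,0.318],
  ],
)

```text
time_s: 2.2
tcp_pos: [0.4664, -0.1071, 0.13]
orientation: [-3.141, -0.0, 1.696]
force: [-0.9, 0.2, -0.1]
grip_width: 0.996
grasp_force: 0.0
```

```bash
python3 - <<'E'
from plant import robot
from h import *
c=robot.camera("side");f=c["frame"]
cv2.imwrite("pics/s1.png",cv2.resize(f[120:270,170:370,::-1],None,fx=4,fy=4,interpolation=cv2.INTER_CUBIC))
print(robot.state()["tcp_pos"],proj(c,(.467,-.1085,.13)),proj(c,(.467,-.1085,.105)))
E
```

```text
[ 0.46653217 -0.10708356  0.13011172] [258.83393334 204.55751869] [258.81259261 214.90771593]
```

View pics/s1.png

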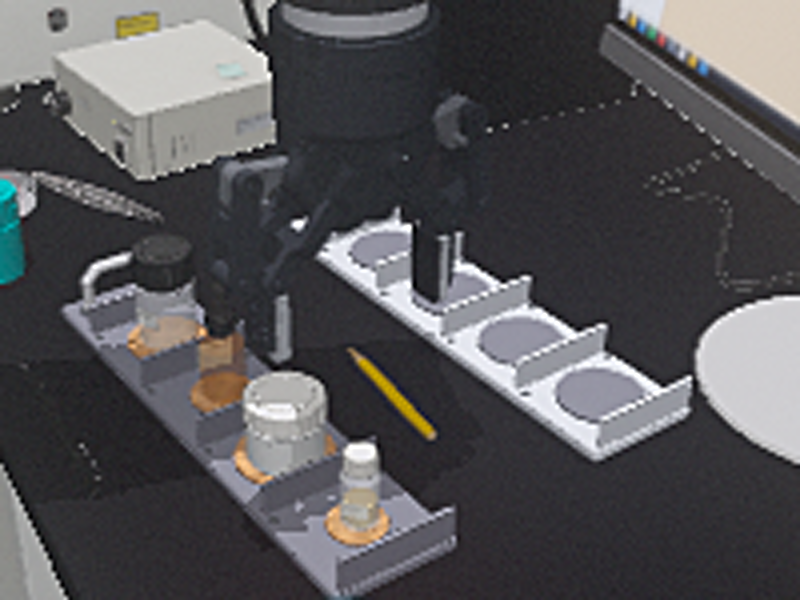

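The open tips sit at about (241,210) and (279,196) in the full frame, either side of the vial at (260,240). They sit back when open, as stated. I descend and grip.

>>> jog_arm(
  plan=[
    [1,-0.001,0,0.025,0,0,0],
    [1,-0.001,0,0.05,0,0,0],
    [1,-0.001,0,0.075,0,0,0],
    [1,-0.001,0,0.087,0,0,0],
    [1,-0.001,0,0.087,0,0,0],
    [0.6,-0.001,0,0.087,0,0,0],
    [0.4,-0.001,0,0.087,0,0,0],
    [0.3,-0.001,0,0.087,0,0,0],
    [0.2,-0.001,0,0.087,0,0,0],
    [0.1,-0.001,0,0.087,0,0,0],
  ],
  force=25,
)

```text
time_s: 3.25
tcp_pos: [0.4677, -0.1093, 0.0433]
orientation: [3.141, 0.0, 1.695]
force: [0.0, 0.1, 2.7]
grip_width: 0.237
grasp_force: 24.3
```

```bash
python3 - <<'E'
from plant import robot
from h import *
c=robot.camera("side");f=c["frame"]
cv2.imwrite("pics/s2.png",cv2.resize(f[150:270,180:340,::-1],None,fx=5,fy=5,interpolation=cv2.INTER_CUBIC))
s=robot.state();print(s["tcp_pos"],s["grip_width"],s["grasp_force"])
E
```

```text
[ 0.46770132 -0.10930323  0.04332209] 0.23405578330680596 24.344509640650358
```

View pics/s2.png

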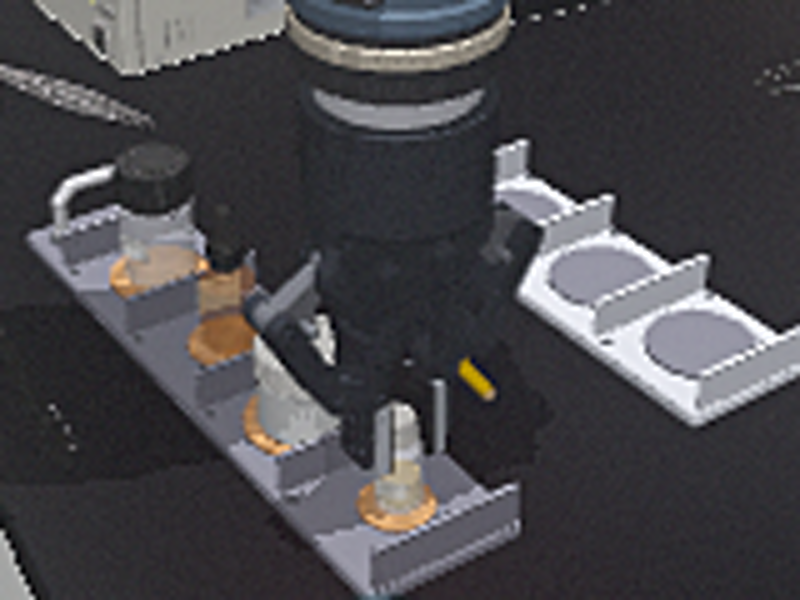

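>>> jog_arm(
  plan=[
    [0.1,0,0,-0.02,0,0,0],
    [0.1,0,0,-0.045,0,0,0],
    [0.1,0.015,0.012,-0.065,0,0,0],
    [0.1,0.045,0.037,-0.07,0,0,0],
    [0.1,0.08,0.065,-0.07,0,0,0],
    [0.1,0.115,0.094,-0.07,0,0,0],
    [0.1,0.15,0.122,-0.07,0,0,0],
    [0.1,0.185,0.151,-0.07,0,0,0],
    [0.1,0.213,0.174,-0.07,0,0,0],
    [0.1,0.228,0.186,-0.07,0,0,0],
  ],
  force=30,
)

```text
time_s: 4.3
tcp_pos: [0.6248, 0.1428, 0.1123]
orientation: [3.141, -0.0, 1.697]
force: [0.8, -0.8, 0.7]
grip_width: 0.229
grasp_force: 29.3
```

```bash
cat >> h.py <<'E'
def pair(robot,name,sb,tb):
    out=[]
    for n,(x,y,w,h) in(("side",sb),("top",tb)):
        c=robot.camera(n);np.savez(f"{n}_{name}.npz",**c)
        out.append(cv2.resize(c["frame"][y:y+h,x:x+w,::-1],(400,int(400*h/w)),interpolation=cv2.INTER_CUBIC))
    H=max(o.shape[0] for o in out)
    cv2.imwrite(f"pics/{name}.png",np.hstack([cv2.copyMakeBorder(o,0,H-o.shape[0],0,0,0) for o in out]))
    s=robot.state();print(np.round(s["tcp_pos"],4),s["grip_width"],s["grasp_force"])
E
python3 - <<'E'
from plant import robot
from h import *
pair(robot,"p1",(200,110,120,120),(160,100,120,120))
E
```

```text
[0.6246 0.1424 0.112 ] 0.23051134566833667 29.34493623311937
```

View pics/p1.png

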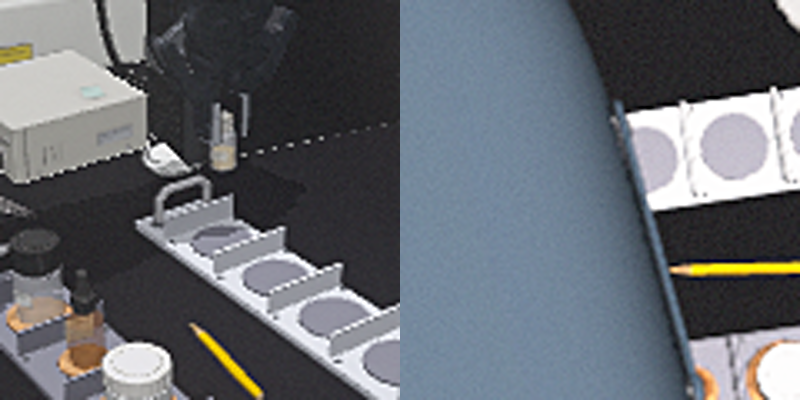

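The vial is held upright at about (267,158). Lower it, release and rise.

>>> jog_arm(
  plan=[
    [0.1,-0.002,0,0.02,0,0,0],
    [0.1,-0.002,0,0.045,0,0,0],
    [0.1,-0.002,0,0.06,0,0,0],
    [0.1,-0.002,0,0.066,0,0,0],
    [0.1,-0.002,0,0.068,0,0,0],
    [0.1,-0.002,0,0.068,0,0,0],
    [0.35,-0.002,0,0.068,0,0,0],
    [0.6,-0.002,0,0.068,0,0,0],
    [0.6,-0.002,0,0.06,0,0,0],
    [0.6,-0.002,0,0.03,0,0,0],
  ],
)

```text
time_s: 5.4
tcp_pos: [0.6221, 0.1377, 0.0812]
orientation: [-3.137, 0.001, 1.695]
force: [0.6, 0.7, 1.0]
grip_width: 0.598
grasp_force: 0.0
```

>>> jog_arm(
  plan=[
    [0.7,0,0,-0.03,0,0,0],
    [1,-0.015,-0.018,-0.05,0,0,0],
    [1,-0.04,-0.048,-0.05,0,0,0],
    [1,-0.07,-0.083,-0.05,0,0,0],
    [1,-0.1,-0.119,-0.05,0,0,0],
    [1,-0.13,-0.155,-0.05,0,0,0],
    [1,-0.15,-0.179,-0.05,0,0,0],
    [1,-0.155,-0.185,-0.05,0,0,0],
    [1,-0.155,-0.185,-0.05,0,0,0],
    [1,-0.155,-0.185,-0.05,0,0,0],
  ],
)

```text
time_s: 6.4
tcp_pos: [0.4606, -0.0383, 0.1335]
orientation: [3.14, 0.0, 1.695]
force: [1.4, -0.3, 0.3]
grip_width: 1.002
grasp_force: 0.0
```

```bash
python3 - <<'E'
from plant import robot
from h import *
pair(robot,"p2",(200,130,120,120),(170,110,140,120))
s=dict(np.load("side_p2.npz"));print(proj(s,(.6242,.1402,.060)),proj(s,(.6242,.1402,.013)))
E
```

```text
[ 0.4605 -0.0379  0.133 ] 0.9973655217852432 0.0
[266.6113775  167.27708759] [266.39447093 181.84896936]
```

View pics/p2.png

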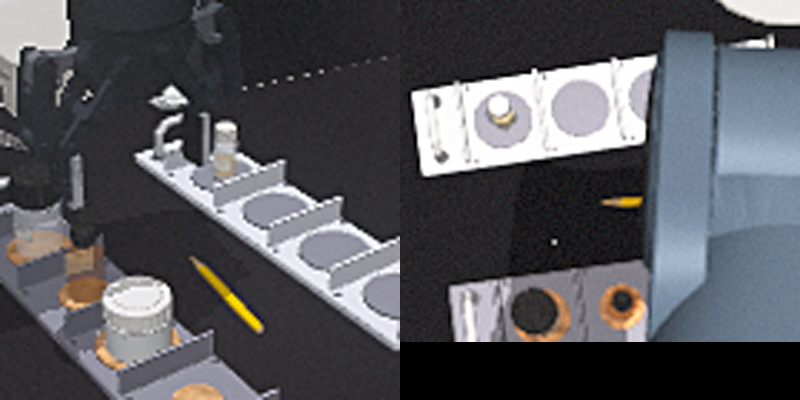

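The vial stands centred on the handle-end pad: its cap is at (268,167) against an expected (267,167). Next the pot.

>>> jog_arm(
  plan=[
    [1,-0.001,-0.002,0.025,0,0,0],
    [1,-0.001,-0.002,0.05,0,0,0],
    [1,-0.001,-0.002,0.075,0,0,0],
    [1,-0.001,-0.002,0.092,0,0,0],
    [1,-0.001,-0.002,0.092,0,0,0],
    [0.8,-0.001,-0.002,0.092,0,0,0],
    [0.65,-0.001,-0.002,0.092,0,0,0],
    [0.5,-0.001,-0.002,0.092,0,0,0],
    [0.4,-0.001,-0.002,0.092,0,0,0],
    [0.4,-0.001,-0.002,0.092,0,0,0],
  ],
  force=35,
)

```text
time_s: 7.5
tcp_pos: [0.4585, -0.0398, 0.0421]
orientation: [3.139, 0.0, 1.695]
force: [0.1, 0.1, 5.4]
grip_width: 0.517
grasp_force: 35.8
```

>>> jog_arm(
  plan=[
    [0.4,0,0,-0.02,0,0,0],
    [0.4,0,0,-0.045,0,0,0],
    [0.4,0.006,0.012,-0.065,0,0,0],
    [0.4,0.018,0.04,-0.07,0,0,0],
    [0.4,0.032,0.07,-0.07,0,0,0],
    [0.4,0.046,0.1,-0.07,0,0,0],
    [0.4,0.06,0.13,-0.07,0,0,0],
    [0.4,0.074,0.16,-0.07,0,0,0],
    [0.4,0.083,0.18,-0.07,0,0,0],
    [0.4,0.086,0.187,-0.07,0,0,0],
  ],
)

```text
time_s: 8.5
tcp_pos: [0.6344, 0.0699, 0.1111]
orientation: [3.14, -0.0, 1.696]
force: [0.6, -0.6, -0.2]
grip_width: 0.516
grasp_force: 37.2
```

>>> jog_arm(
  plan=[
    [0.4,-0.001,-0.001,0.02,0,0,0],
    [0.4,-0.001,-0.001,0.045,0,0,0],
    [0.4,-0.001,-0.001,0.06,0,0,0],
    [0.4,-0.001,-0.001,0.066,0,0,0],
    [0.4,-0.001,-0.001,0.068,0,0,0],
    [0.4,-0.001,-0.001,0.068,0,0,0],
    [0.65,-0.001,-0.001,0.068,0,0,0],
    [0.85,-0.001,-0.001,0.068,0,0,0],
    [0.9,-0.001,-0.001,0.062,0,0,0],
    [0.9,-0.001,-0.001,0.035,0,0,0],
  ],
)

```text
time_s: 9.5
tcp_pos: [0.63, 0.0673, 0.0743]
orientation: [-3.137, 0.0, 1.695]
force: [-0.0, 0.4, -0.5]
grip_width: 0.903
grasp_force: 0.0
```

>>> jog_arm(
  plan=[
    [1,0,0,-0.04,0,0,0],
    [1,-0.001,-0.018,-0.07,0,0,0],
    [1,-0.003,-0.048,-0.08,0,0,0],
    [1,-0.005,-0.083,-0.08,0,0,0],
    [1,-0.008,-0.119,-0.08,0,0,0],
    [1,-0.01,-0.155,-0.08,0,0,0],
    [1,-0.012,-0.179,-0.08,0,0,0],
    [1,-0.012,-0.185,-0.08,0,0,0],
    [1,-0.012,-0.185,-0.08,0,0,0],
    [1,-0.012,-0.185,-0.08,0,0,0],
  ],
)

```text
time_s: 10.5
tcp_pos: [0.451, 0.0329, 0.1564]
orientation: [3.14, 0.0, 1.695]
force: [-0.1, -0.4, 0.5]
grip_width: 0.998
grasp_force: 0.0
```

```bash
python3 - <<'E'
from plant import robot
from h import *
pair(robot,"p3",(190,130,120,120),(170,110,140,120))
s=dict(np.load("side_p3.npz"));print("pot top",proj(s,(.6337,.069,.056)))
E
```

```text
[0.4508 0.0329 0.1559] 0.9993510572730164 0.0
pot top [282.76643887 178.79407401]
```

View pics/p3.png

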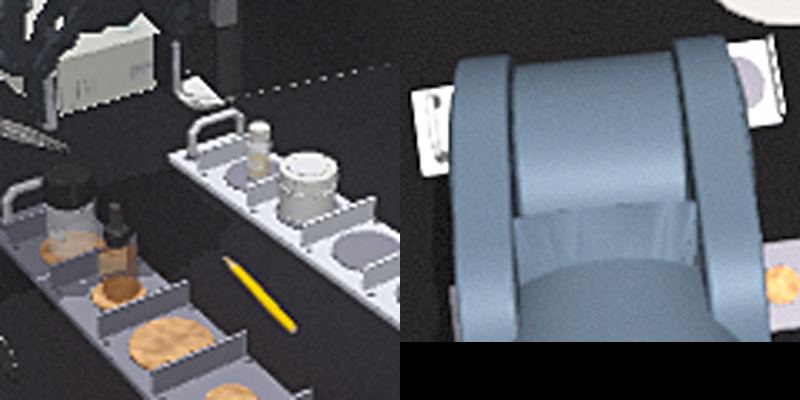

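The vial and pot stand correctly; the pot lid is at (282,180) against an expected (283,179). Next the dropper, gripped a little higher to keep the palm clear of the bulb.

>>> jog_arm(
  plan=[
    [1,0,0,0.025,0,0,0],
    [1,0,0,0.05,0,0,0],
    [1,0,0,0.075,0,0,0],
    [1,0,0,0.095,0,0,0],
    [1,0,0,0.102,0,0,0],
    [0.7,0,0,0.102,0,0,0],
    [0.5,0,0,0.102,0,0,0],
    [0.35,0,0,0.102,0,0,0],
    [0.2,0,0,0.102,0,0,0],
    [0.2,0,0,0.102,0,0,0],
  ],
  force=30,
)

```text
time_s: 11.6
tcp_pos: [0.4505, 0.0328, 0.0547]
orientation: [3.139, 0.0, 1.695]
force: [0.1, 0.7, 2.8]
grip_width: 0.26
grasp_force: 27.2
```

```bash
python3 - <<'E'
from plant import robot
from h import *
c=robot.camera("side");f=c["frame"]
cv2.imwrite("pics/s4.png",cv2.resize(f[150:230,190:290,::-1],None,fx=6,fy=6,interpolation=cv2.INTER_CUBIC))
s=robot.state();print(s["tcp_pos"],s["grip_width"],s["grasp_force"])
E
```

```text
[0.45045819 0.03278288 0.05465069] 0.26064217868064293 27.619295067270286
```

View pics/s4.png

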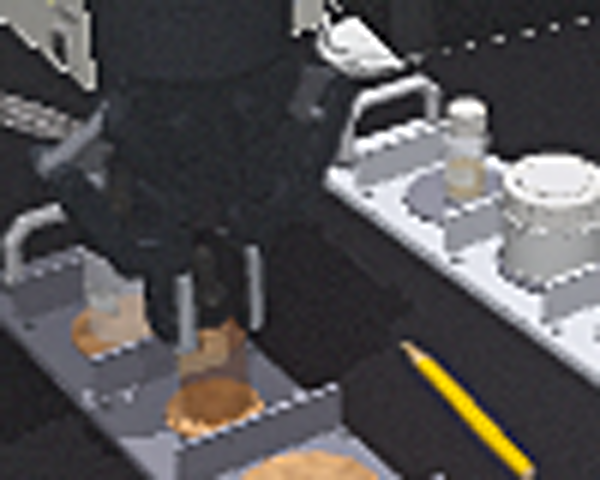

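The pads sit higher than planned: their tips at (221,208) and (232,205) overlap only the top of the amber body. I reopen, go 8 mm lower and grip again.

>>> jog_arm(
  plan=[
    [0.4,0,0,0,0,0,0],
    [0.6,0,0,0,0,0,0],
    [0.6,0,0,0.003,0,0,0],
    [0.6,0,0,0.006,0,0,0],
    [0.6,0,0,0.008,0,0,0],
    [0.6,0,0,0.008,0,0,0],
    [0.45,0,0,0.008,0,0,0],
    [0.35,0,0,0.008,0,0,0],
    [0.2,0,0,0.008,0,0,0],
    [0.2,0,0,0.008,0,0,0],
  ],
  force=30,
)

```text
time_s: 12.65
tcp_pos: [0.4498, 0.0328, 0.0461]
orientation: [3.141, 0.0, 1.695]
force: [-0.2, -1.1, 2.5]
grip_width: 0.305
grasp_force: 29.3
```

>>> jog_arm(
  plan=[
    [0.2,0,0,-0.02,0,0,0],
    [0.2,0,0,-0.045,0,0,0],
    [0.2,-0.004,0.012,-0.065,0,0,0],
    [0.2,-0.012,0.04,-0.07,0,0,0],
    [0.2,-0.022,0.07,-0.07,0,0,0],
    [0.2,-0.031,0.1,-0.07,0,0,0],
    [0.2,-0.041,0.13,-0.07,0,0,0],
    [0.2,-0.05,0.16,-0.07,0,0,0],
    [0.2,-0.056,0.18,-0.07,0,0,0],
    [0.2,-0.059,0.188,-0.07,0,0,0],
  ],
)

```text
time_s: 13.65
tcp_pos: [0.6449, -0.0029, 0.1151]
orientation: [-3.141, 0.0, 1.695]
force: [-0.1, 1.2, 0.3]
grip_width: 0.301
grasp_force: 29.7
```

>>> jog_arm(
  plan=[
    [0.2,0.001,-0.001,0.02,0,0,0],
    [0.2,0.001,-0.001,0.045,0,0,0],
    [0.2,0.001,-0.001,0.06,0,0,0],
    [0.2,0.001,-0.001,0.066,0,0,0],
    [0.2,0.001,-0.001,0.068,0,0,0],
    [0.2,0.001,-0.001,0.068,0,0,0],
    [0.45,0.001,-0.001,0.068,0,0,0],
    [0.75,0.001,-0.001,0.068,0,0,0],
    [0.75,0.001,-0.001,0.06,0,0,0],
    [0.75,0.001,-0.001,0.035,0,0,0],
  ],
)

```text
time_s: 14.65
tcp_pos: [0.6409, -0.0017, 0.0798]
orientation: [-3.138, -0.0, 1.695]
force: [0.2, 1.2, -0.6]
grip_width: 0.753
grasp_force: 0.0
```

>>> jog_arm(
  plan=[
    [1,0,0,-0.04,0,0,0],
    [1,0,0,-0.075,0,0,0],
    [1,0.02,-0.028,-0.08,0,0,0],
    [1,0.045,-0.063,-0.08,0,0,0],
    [1,0.07,-0.099,-0.08,0,0,0],
    [1,0.095,-0.135,-0.08,0,0,0],
    [1,0.12,-0.168,-0.08,0,0,0],
    [1,0.131,-0.185,-0.08,0,0,0],
    [1,0.131,-0.185,-0.08,0,0,0],
    [1,0.131,-0.185,-0.08,0,0,0],
  ],
)

```text
time_s: 15.65
tcp_pos: [0.4431, 0.1057, 0.1619]
orientation: [3.139, 0.0, 1.696]
force: [-0.5, 0.1, 0.4]
grip_width: 0.998
grasp_force: 0.0
```

```bash
python3 - <<'E'
from plant import robot
from h import *
pair(robot,"p4",(190,120,120,120),(200,110,140,120))
s=dict(np.load("side_p4.npz"));print("drop top",proj(s,(.6432,-.0021,.092)),"can top",proj(s,(.4425,.1055,.08)))
E
```

```text
[0.4436 0.1052 0.1613] 0.9971045184546222 0.0
drop top [301.71805284 177.69706304] can top [209.71629872 181.69767911]
```

View pics/p4.png

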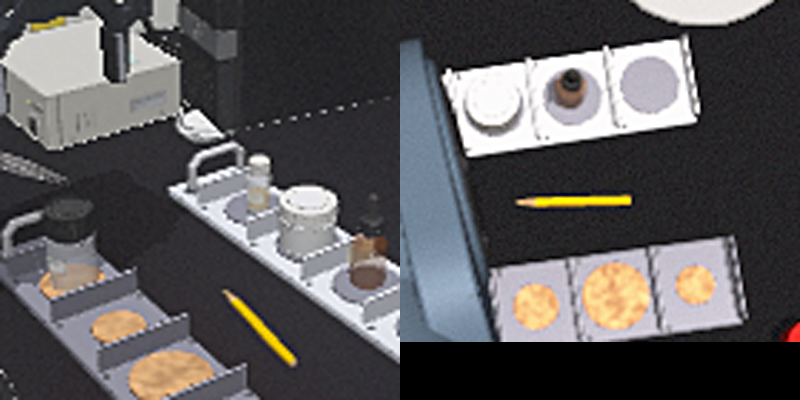

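The dropper stands on the third pad: its bulb tip is at (302,179) against an expected (302,178). Last is the can.

>>> jog_arm(
  plan=[
    [1,0,-0.001,0.03,0,0,0],
    [1,0,-0.001,0.06,0,0,0],
    [1,0,-0.001,0.09,0,0,0],
    [1,0,-0.001,0.108,0,0,0],
    [1,0,-0.001,0.113,0,0,0],
    [0.8,0,-0.001,0.113,0,0,0],
    [0.6,0,-0.001,0.113,0,0,0],
    [0.45,0,-0.001,0.113,0,0,0],
    [0.3,0,-0.001,0.113,0,0,0],
    [0.3,0,-0.001,0.113,0,0,0],
  ],
  force=35,
)

```text
time_s: 16.75
tcp_pos: [0.4426, 0.1055, 0.0489]
orientation: [3.139, -0.0, 1.695]
force: [0.7, -0.1, 7.1]
grip_width: 0.448
grasp_force: 34.8
```

>>> jog_arm(
  plan=[
    [0.3,0,0,-0.02,0,0,0],
    [0.3,0,0,-0.05,0,0,0],
    [0.3,-0.013,0.012,-0.075,0,0,0],
    [0.3,-0.04,0.037,-0.08,0,0,0],
    [0.3,-0.072,0.066,-0.08,0,0,0],
    [0.3,-0.104,0.095,-0.08,0,0,0],
    [0.3,-0.136,0.124,-0.08,0,0,0],
    [0.3,-0.168,0.153,-0.08,0,0,0],
    [0.3,-0.192,0.175,-0.08,0,0,0],
    [0.3,-0.203,0.186,-0.08,0,0,0],
  ],
)

```text
time_s: 17.75
tcp_pos: [0.653, -0.0753, 0.1275]
orientation: [3.141, 0.001, 1.693]
force: [-0.1, 0.2, -0.5]
grip_width: 0.446
grasp_force: 35.4
```

```bash
python3 - <<'E'
from plant import robot
from h import *
pair(robot,"p5",(230,90,120,120),(230,70,140,120))
s=dict(np.load("side_p5.npz"))
p=robot.state()["tcp_pos"];print("foot if centred",proj(s,(p[0],p[1],p[2]-.036)),proj(s,(p[0],p[1]-.01,p[2]-.036)))
E
```

```text
[ 0.6524 -0.0747  0.1272] 0.44305457879490423 35.38372652954422
foot if centred [322.73317417 190.61933507] [325.3946798  192.62725296]
```

View pics/p5.png

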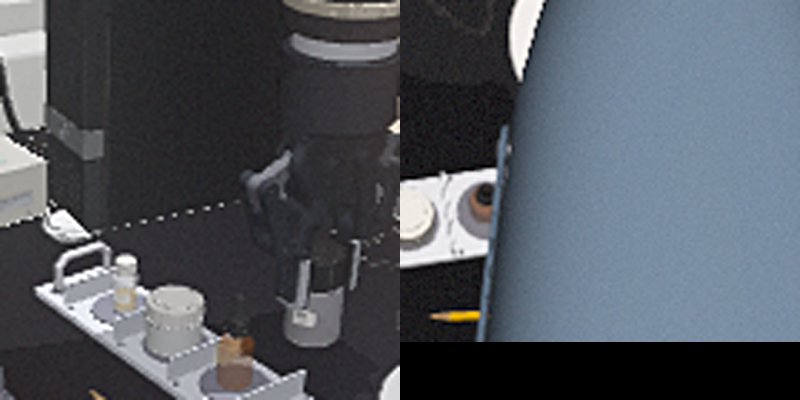

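The can hangs upright, its axis at column 324 against an expected 323. I shift it 3 mm along the row and set it down.

>>> jog_arm(
  plan=[
    [0.3,0.003,0,0.025,0,0,0],
    [0.3,0.003,0,0.05,0,0,0],
    [0.3,0.003,0,0.068,0,0,0],
    [0.3,0.003,0,0.075,0,0,0],
    [0.3,0.003,0,0.078,0,0,0],
    [0.3,0.003,0,0.078,0,0,0],
    [0.55,0.003,0,0.078,0,0,0],
    [0.85,0.003,0,0.078,0,0,0],
    [0.85,0.003,0,0.07,0,0,0],
    [0.85,0.003,0,0.04,0,0,0],
  ],
)

```text
time_s: 18.85
tcp_pos: [0.6491, -0.07, 0.0863]
orientation: [-3.137, -0.001, 1.695]
force: [-0.3, 0.6, -0.7]
grip_width: 0.85
grasp_force: 0.0
```

>>> jog_arm(
  plan=[
    [1,0,0,-0.04,0,0,0],
    [1,0,0,-0.08,0,0,0],
    [1,0,-0.03,-0.1,0,0,0],
    [1,0,-0.07,-0.1,0,0,0],
    [1,0,-0.11,-0.1,0,0,0],
    [1,0,-0.15,-0.1,0,0,0],
    [1,-0.03,-0.19,-0.1,0,0,0],
    [1,-0.07,-0.22,-0.1,0,0,0],
    [1,-0.11,-0.25,-0.1,0,0,0],
    [1,-0.15,-0.25,-0.1,0,0,0],
  ],
)

```text
time_s: 19.85
tcp_pos: [0.4182, -0.2511, 0.1895]
orientation: [3.141, 0.001, 1.694]
force: [1.5, 0.3, 0.1]
grip_width: 1.003
grasp_force: 0.0
```

```bash
python3 - <<'E'
from plant import robot
from h import *
pair(robot,"p6",(220,130,150,110),(170,110,150,110))
s=dict(np.load("side_p6.npz"));t=dict(np.load("top_p6.npz"))
for n,x,y,z in(("vial",.6242,.1402,.06),("pot",.6337,.069,.056),("drop",.6432,-.0021,.092),("can",.6523,-.0732,.08)):
    a=(proj(s,(x,y,z))-(220,130))*400/150;b=(proj(t,(x,y,z))-(170,110))*400/150;print(n,a,b+(400,0))
E
```

```text
[ 0.4215 -0.2541  0.1891] 1.0011702591199323 0.0
vial [124.29700668  99.4055669 ] [488.81102216  98.80672041]
pot [167.37717032 130.1175307 ] [564.88317668  88.42464739]
drop [217.91480757 127.19216811] [640.88826201  66.01602584]
can [271.54541422 171.88959284] [717.63701414  58.48171804]
```

View pics/p6.png

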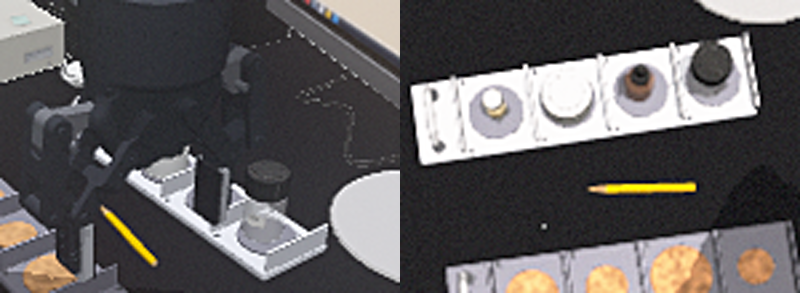

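The order is right and all four are upright. The can lid looks about 5 mm off, at (711,62) against an expected (718,58) in this crop, so I measure all four more exactly.

```bash
python3 - <<'E'
from plant import robot
from h import *
t=robot.camera("top");f=t["frame"];g=f.astype(int).sum(2)
s=3;sub=f[110:175,170:320,::-1]
cv2.imwrite("pics/z.png",cv2.resize(sub,None,fx=5.3,fy=5.3,interpolation=cv2.INTER_CUBIC))
def comp(m,u,v):
    n,l,st,ce=cv2.connectedComponentsWithStats(m.astype(np.uint8),connectivity=4);k=l[v,u];return ce[k],st[k]
# black lid: dark, inside rack window
m=g<200;w=np.zeros_like(m);w[120:147,272:300]=1
print("can lid",*comp(m&w,286,133))
m=g<150;w[:]=0;w[128:145,252:270]=1
print("bulb",*comp(m&w,260,138))
print(proj(t,(.6523,-.0732,.08)),proj(t,(.6432,-.0021,.092)),proj(t,(.6337,.069,.056)))
E
```

```text
can lid [255.46686322 191.57388878] [     0      0    512    384 196383]
bulb [259.58333333 137.08333333] [257 135   6   4  12]
[289.1138803  131.93064426] [260.33309825 134.75600969] [231.83119125 143.15924277]
```

View pics/z.png

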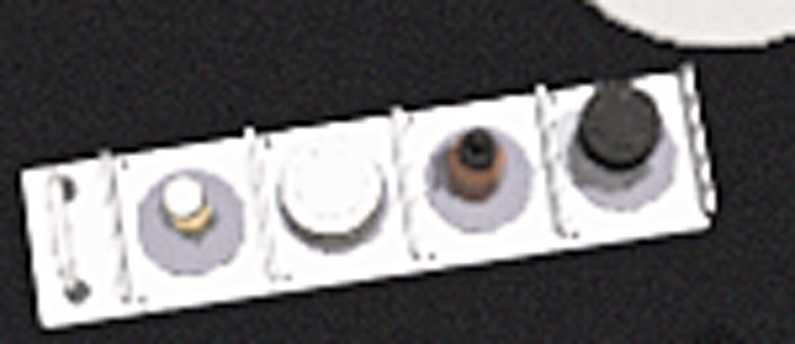

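The vial, pot and dropper are within about 3 mm of the middle. The can's lid is at pixel (286.8,133) against (289.1,132), about 5.5 mm too far toward the handle. I go back, grip it again and shift it.

>>> jog_arm(
  plan=[
    [1,0.04,0,0,0,0,0],
    [1,0.08,0.03,0,0,0,0],
    [1,0.12,0.06,0,0,0,0],
    [1,0.152,0.1,0,0,0,0],
    [1,0.154,0.14,0,0,0,0],
    [1,0.154,0.18,0,0,0,0],
    [1,0.154,0.22,0,0,0,0],
    [1,0.154,0.245,0.01,0,0,0],
    [1,0.154,0.249,0.02,0,0,0],
    [1,0.154,0.249,0.02,0,0,0],
  ],
)

```text
time_s: 21.0
tcp_pos: [0.6485, -0.0651, 0.166]
orientation: [-3.138, -0.001, 1.696]
force: [-0.4, 0.2, -0.4]
grip_width: 0.998
grasp_force: 0.0
```

```bash
python3 -c "
from plant import robot
robot.camera('side');print(robot.state()['tcp_pos'])"
```

```text
[ 0.64803386 -0.06549327  0.16712694]
```

>>> jog_arm(
  plan=[
    [1,-0.002,0.002,0.03,0,0,0],
    [1,-0.002,0.002,0.06,0,0,0],
    [1,-0.002,0.002,0.09,0,0,0],
    [1,-0.002,0.002,0.11,0,0,0],
    [1,-0.002,0.002,0.118,0,0,0],
    [0.8,-0.002,0.002,0.118,0,0,0],
    [0.6,-0.002,0.002,0.118,0,0,0],
    [0.45,-0.002,0.002,0.118,0,0,0],
    [0.3,-0.002,0.002,0.118,0,0,0],
    [0.3,-0.002,0.002,0.118,0,0,0],
  ],
)

```text
time_s: 22.05
tcp_pos: [0.6522, -0.0682, 0.0516]
orientation: [3.14, 0.001, 1.695]
force: [-2.3, 0.4, 7.1]
grip_width: 0.444
grasp_force: 34.6
```

>>> jog_arm(
  plan=[
    [0.3,0,0,-0.004,0,0,0],
    [0.3,-0.003,0,-0.005,0,0,0],
    [0.3,-0.0055,0,-0.005,0,0,0],
    [0.3,-0.0055,0,-0.005,0,0,0],
    [0.3,-0.0055,0,-0.002,0,0,0],
    [0.3,-0.0055,0,0,0,0,0],
    [0.3,-0.0055,0,0,0,0,0],
    [0.55,-0.0055,0,0,0,0,0],
    [0.85,-0.0055,0,0,0,0,0],
    [0.85,-0.0055,0,-0.01,0,0,0],
  ],
)

```text
time_s: 23.05
tcp_pos: [0.6511, -0.0734, 0.0584]
orientation: [-3.139, -0.001, 1.695]
force: [-0.7, 0.9, -0.3]
grip_width: 0.847
grasp_force: 0.0
```

>>> jog_arm(
  plan=[
    [0.9,0,0,-0.03,0,0,0],
    [1,0,0,-0.07,0,0,0],
    [1,0,0,-0.11,0,0,0],
    [1,0,-0.03,-0.13,0,0,0],
    [1,0,-0.07,-0.13,0,0,0],
    [1,0,-0.11,-0.13,0,0,0],
    [1,-0.04,-0.15,-0.13,0,0,0],
    [1,-0.08,-0.19,-0.13,0,0,0],
    [1,-0.12,-0.22,-0.13,0,0,0],
    [1,-0.16,-0.25,-0.13,0,0,0],
  ],
)

```text
time_s: 24.05
tcp_pos: [0.4292, -0.253, 0.1907]
orientation: [3.141, 0.001, 1.696]
force: [1.7, -1.0, -0.6]
grip_width: 1.002
grasp_force: 0.0
```

```bash
python3 - <<'E'
from plant import robot
from h import *
t=robot.camera("top");f=t["frame"];s=robot.camera("side")["frame"]
a=cv2.resize(f[110:175,170:320,::-1],None,fx=5.3,fy=5.3,interpolation=cv2.INTER_CUBIC)
b=cv2.resize(s[130:180+20,220:380,::-1],(a.shape[1],230))
cv2.imwrite("pics/z2.png",np.vstack([a,b]))
st=robot.state();print(st["tcp_pos"],st["time_s"])
E
```

```text
[ 0.42773381 -0.25612127  0.19054353] 24.15
```

View pics/z2.png

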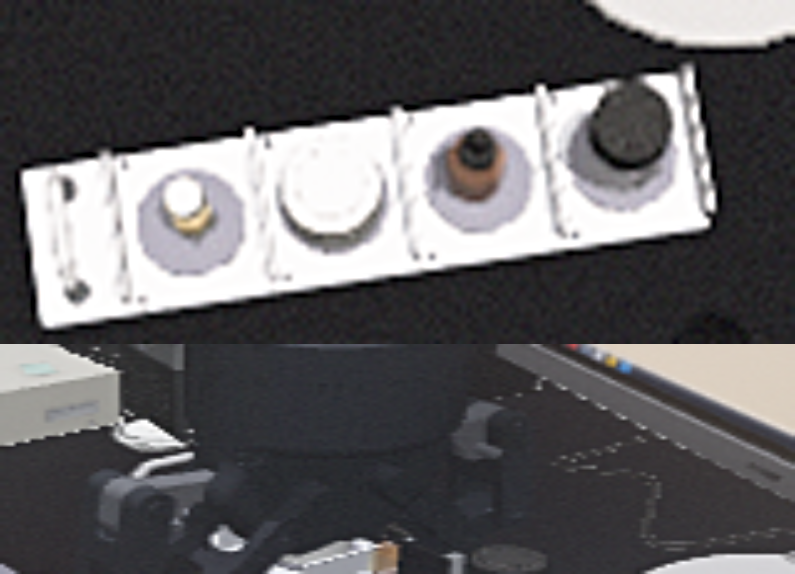

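The can lid is now at (289,133), as expected. All four stand on their pads and the arm is clear.

```bash
python3 -c "
from plant import robot
print(robot.job_done())"
```

```text
the job is handed in; nothing more can be done
None
```

The job is handed in at about 24 s on the robot's clock: all four containers stand upright in the bench rack in reverse order (vial at the handle, then pot, dropper and can), each within about 3 mm of its pad's middle by camera estimate; the judging result was not shown.

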